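# Set the tilt of the basking tile: draw out the leg, close the cam lever, hold

### The arm

A 6-joint arm with a two-finger parallel gripper is mounted at the origin on the work surface. World frame = base frame: x ahead of the robot, y to its left, z up, the work surface at z = 0. Lengths are in m, angles in rad, forces in N, time in s.
With the tool pointing down it reaches from about 0.4 to 0.825 m from the base axis. Payload 7 kg.
Tool frame: the origin (TCP) lies on the centre line of the jaws, within the pads' length; the fingertips stand arm.tip_reach ahead of it and the grasp point (between the pads) lies 5 mm behind it (arm.tip_reach is the distance from the TCP to the fingertips, in m); z points along the fingers, y is the line along which they close (so a half turn about z gives the same grasp; the last joint's range is limited). The gripper opens to 88 mm and grips with 3 to 60 N. Pads are 19 mm wide; open, the fingers measure 130 mm over their backs; the gripper's body (78 mm by 193 mm) begins 47 mm behind the grasp point.
Start: joints at [1.581, 0.359, 0.012, 0, -1.224, -0.288], TCP at [0.185, 0.649, 0.241] pointing down, gripper open.
Joint ranges: [-3.07, 3.07], [-1.43, 2.12], [-1.02, 1.25], [-3.03, 1.67], [-3.05, -0], [-3.03, 3.03]. Speed limits (rad/s): [2.39, 2.39, 3.01, 3.14, 3.14, 3.14].

### API

Orientations are given as [roll, pitch, yaw] about the fixed x, y, z axes, in that order (R = Rz(yaw) Ry(pitch) Rx(roll)).
In Python, from station import status, optics, order, arm gives the robot as it stands. The module is installed in compiled form; this text tells all that it offers.
- The arm moves only by the shell command python3 -m jog 'ROWS' [FORCE]. ROWS is JSON, a list of rows, each a list of 3 entries, a list of its own where there are three numbers: the gripper command: -1 is shut, 1 is fully open, values between are in proportion, then the shift along the tool's x, y, z in mm, then the turn about the tool's z in rad. A call has 1 to 20 rows; each row is the pose to reach, as a shift and turn from the pose commanded when the call began, along the tool's axes at that moment; what a row does not reach only later rows make up. A row lasts 1/8 s, in which the tool goes at most 62.5 mm and 10.7 degrees, less where a joint would pass 70% of its speed; a pose out of reach is approached as far as the arm can. A call with a gripper value outside its range is refused whole. The fingers move at their own pace and stop on an object; FORCE is the grip in N (left out, the last holds). Time passes only in rows, so rows that repeat a pose let the fingers close. It gives the time, the measured TCP pose, the force, the opening and the grip force at its end, in the units of the state.
- status.get_state(): the state, without advancing time (a new reading comes with each control period).
- optics.grab_frame(name): name is "side" or "top"; returns a dict with "color" (384x512x3 uint8, red, green, blue), "mtx" (3x3 intrinsics, pixels), "cam_to_world" (4x4, takes a point from camera to world coordinates). Camera axes: x right, y down, z forward; pixel columns grow to the right and rows downward; lengths in m; the calibration is good to about 2 mm. A picture is of the moment at which its call begins. There is no depth.
- order.job_done(): hands the job in; it is judged then, once.
The state is a dict: "t": time; "q": joint angles; "qd": joint speeds; "joint_efforts": joint torques, N m; "eef_pos": TCP position; "ee_rot": TCP orientation; "force": force on the tool from outside, world axes, zero at the start; "moment": the same for the moment, N m; "width": finger opening in m; "gripper_force": force on a finger pad.
Only numpy, scipy, OpenCV 4.12 (cv2) and the standard library are available. Lean on these libraries where they do the work, as an engineer would, in place of code of your own. Each camera call takes 0.05 s, during which the arm holds its last target. There are 200 camera calls.

### The job

First zero the slope readout: press its red push button fully down and let it come back up, while the stand's leg is still fully in. Then take the upright black knob on the stand's open orange cam lever, draw the sliding leg out towards you until its yellow pointer lines up with the red marker clip on the scale, with the lever still open, and swing the lever fully closed, in line with the leg and against the lip of its tongue, keeping the pointer at the clip all the while. Finish still gripping the knob and holding the leg there with the lever closed (the tile's weight draws the leg back in if you let go); do not shift the marker clip or the other things on the shelf.

Things in the scene. Friction and masses are not known exactly. Their poses are not given: they have to be found in the camera images.
- stand: Pale plywood fixed base plate (450 x 200 x 8 mm) under a hinged grey slate tile. Origin on the shelf under the mouth of the grey sleeve (top at 42 mm). Stand -x is the way the leg is drawn out (roughly towards the robot), +y the side with the scale; the plate spans x -210 to +240 mm. The tile starts 75 mm behind the origin (+x); its far edge rises as the leg comes out, to 140 mm at most.
- leg (a joint): How far the sliding leg is drawn out of the sleeve, m: 0 fully in (start) to 0.105 fully out. It slides along the stand's x axis (drawn out = stand -x). Tile weight and a spring draw it back in with about 3 to 7 N. The leg ends in a grey cross block, 25 x 90 mm, top 31 mm above the shelf.
- mark (a joint): Where the red marker clip sits on the scale, m: the value of joint leg at which the yellow pointer lines up with the clip (0.05 to 0.095). Differs from start to start and must not be moved.
- pointer (a point): Tip of the yellow pointer bar on the scale side of the leg's cross block, 26 mm above the shelf; moves with the leg. Axes as the stand's.
- marker (a point): Inner end of the top of the red marker clip (6 mm wide bar, 32 mm long) on the aluminium scale, 22 mm above the shelf. Axes as the stand's; pointer lines up when both have the same stand x.
- lever (a joint): Angle of the orange cam lever, rad, about its vertical pivot on the leg: 0 fully closed (at a stop, in line with the leg along stand -x, lying on the leg's aluminium tongue against its raised lip), up to 1.0 fully open (swung out to stand -y). At angle a the knob lies from the pivot at 65 mm x (-cos a, -sin a) in the stand's x, y. Light friction (1 to 2 N at the knob).
- pivot (a point): Point on the lever's vertical pivot axis, 22 mm above the shelf, on the leg: 44 mm before (stand -x) the sleeve mouth's centre when the leg is in; moves with the leg.
- knob_grip (a point): Middle of the upright black knob at the lever's free end, 65 mm from the pivot. Knob: round, 18 mm diameter, 48 mm tall, from 36 to 84 mm above the shelf; this point is 60 mm above the shelf. The knob turns freely on its own axis, so the hand need not turn with the lever. The lever and block below it are no higher than 32 mm.
- readout: Fixed white slope readout box, 75 x 90 x 34 mm, with a pale blank display and the red zero button; origin on the shelf under its centre. It may stand on either side of the stand.
- zero (a joint): Travel of the red zero button, m: 0 up, 0.006 fully down. A spring returns it; fully down takes 4.5 N.
- zero_top (a point): Centre of the top of the red zero button (26 mm diameter, presses straight down). Height given by this point.
- bowl: Blue glazed bowl, 120 mm across, 45 mm high, with a smaller bowl in it; origin at the underside. Leave alone.
- bowl_top: White glazed bowl, 90 mm across, 40 mm high, standing in the blue one. Leave alone.
- toothbrush: Blue soft-bristle toothbrush, about 178 mm long, lying flat. Leave alone.
- clipper: Steel nail clipper, 62 mm long, lying flat. Leave alone.
- jar: White jar with a green cap, 64 mm across, 80 mm high. Leave alone.
- sprayer: Clear bottle with a blue cap, 60 mm across, 160 mm high. Leave alone.
Things that resemble listed ones, but are neither listed nor needed, are in the scene too. Leave any purple look-alike of the readout alone.

How it is judged:
By the outcome, as a careful person would: the job done as asked, in the order asked, and still so for the second after the job is handed in, while the arm keeps its last pose, push and grip.
It also fails if it takes over 51 s, if anything falls off the work surface, if the arm or the gripper's body presses on something with over 40 N, if the wrist force passes 120 N, or if a joint passes its speed limit or range.

## Working session

There is one attempt and no reset: what is moved stays moved. The work goes in short steps, Python scripts to look and compute and a shell command to move; the robot and the scene stay as the last step left them, time stands still between calls to the robot, and variables do not carry over. Pictures are saved under pics/ and viewed, at most 10 in all, crops included, and the job is handed in when it is done.

```bash
mkdir -p pics; cat > h.py <<'E'
import numpy as np, cv2
from station import status, optics, order, arm
def grab(n,f,crop=None,s=1):
    d=optics.grab_frame(n); im=d["color"][:,:,::-1]
    np.savez(f"cal_{n}.npz",m=d["mtx"],T=d["cam_to_world"]); cv2.imwrite(f"pics/raw_{f}",im)
    if crop: x0,y0,x1,y1=crop; im=im[y0:y1,x0:x1]
    cv2.imwrite("pics/"+f,cv2.resize(im,None,fx=s,fy=s,interpolation=cv2.INTER_CUBIC))
def pix(n,u,v,z):
    c=np.load(f"cal_{n}.npz"); r=c["T"][:3,:3]@np.linalg.inv(c["m"])@[u,v,1]; o=c["T"][:3,3]
    return o+r*(z-o[2])/r[2]
def proj(n,p):
    c=np.load(f"cal_{n}.npz"); q=np.linalg.inv(c["T"])@[*p,1]; q=c["m"]@q[:3]; return q[:2]/q[2]
E
python3 -c "
from h import *
grab('top','a.png',s=1.5);grab('side','b.png',s=1.5)
print(status.get_state(),arm.tip_reach)
for n in('top','side'):print(np.load(f'cal_{n}.npz')['T'])"
```

```text
{'t': 0.1, 'q': array([ 1.58109607e+00,  3.59354896e-01,  1.11352971e-02, -2.72521190e-04,
       -1.22410279e+00, -2.88096703e-01]), 'qd': array([-0.00066396, -0.00156337,  0.00269787,  0.00111234,  0.00052468,
        0.00105213]), 'joint_efforts': array([-1.32570232e-03, -5.84166098e+01,  2.93749076e+01,  7.01548263e+00,
        1.01277253e-02, -4.92106869e-05]), 'eef_pos': array([0.1850351 , 0.64870725, 0.23969061]), 'ee_rot': array([ 3.14005669e+00, -1.87991434e-04, -2.77889608e-01]), 'force': array([ 0.6653921 , -0.82449297, -0.13465004]), 'moment': array([-0.00462484,  0.01674214, -0.02068744]), 'gripper_force': 0.0, 'width': 0.08777328545710476} 0.014
[[-0.01924329 -0.9838908   0.1777318   0.37860616]
 [-0.99978576  0.0202919   0.00408395 -0.01222059]
 [-0.00762468 -0.17761513 -0.98407049  1.33238868]
 [ 0.          0.          0.          1.        ]]
[[ 0.96202879 -0.19382249  0.19218075  0.37809694]
 [-0.27284657 -0.66369914  0.6964612  -0.8039236 ]
 [-0.00743965 -0.72245159 -0.69138148  0.89044897]
 [ 0.          0.          0.          1.        ]]
```

View pics/a.png

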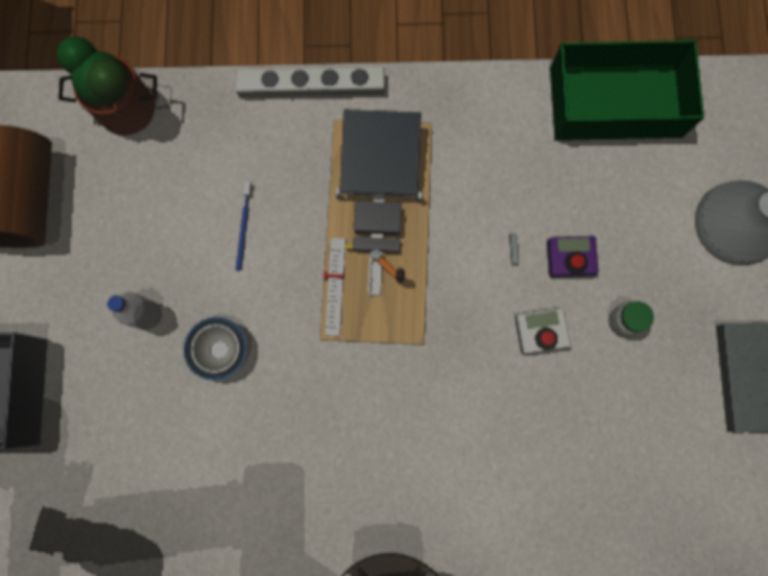

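View pics/b.png

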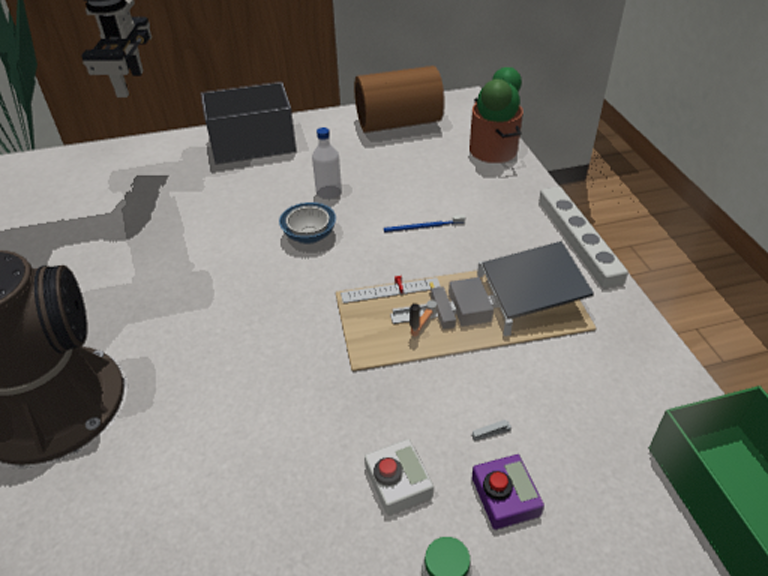

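The top view shows the stand at about (375,230), with the white readout at (543,330) and the purple look-alike at (573,257), which I'll leave alone. The side view shows the white readout's button at (388,466). I'll take enlarged crops next.

```bash
python3 -c "
import cv2
for f,(a,b,c,d),s,o in (('a',(205,130,395,240),4.2,'a2'),('b',(220,165,400,345),3.3,'b2')):
  im=cv2.imread(f'pics/raw_{f}.png')[b:d,a:c]; cv2.imwrite(f'pics/{o}.png',cv2.resize(im,None,fx=s,fy=s,interpolation=cv2.INTER_CUBIC))"
```

```text
(no output)
```

View pics/a2.png

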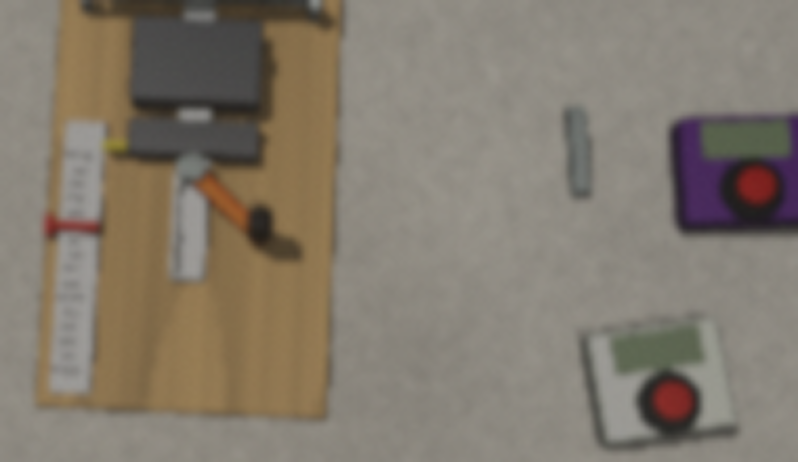

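View pics/b2.png

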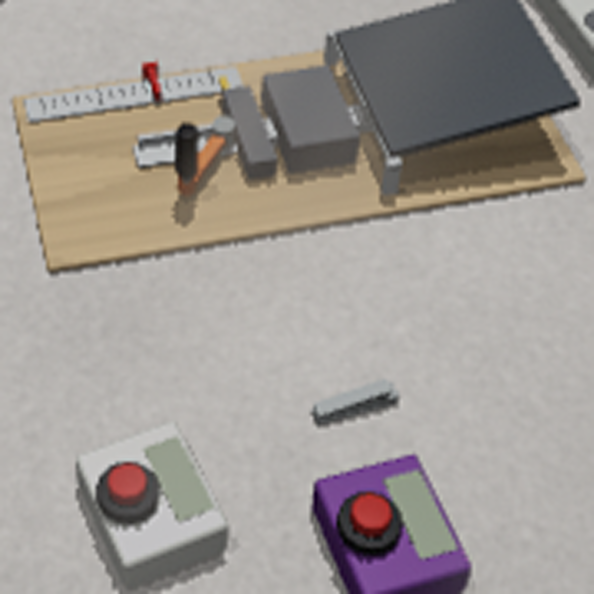

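The top crop shows the pointer tip at (107,144), clip's inner end at (101,227), pivot at (192,165), knob at (260,222) and button at (673,400). In the side crop the button is at (128,481), the knob top at (187,130) and the clip's inner end at (155,95).

```bash
cat > m.py <<'E'
from h import *
A=lambda u,v:(205+(u+.5)/4.2-.5,130+(v+.5)/4.2-.5)
B=lambda u,v:(220+(u+.5)/3.3-.5,165+(v+.5)/3.3-.5)
for z in (.036,.04,.044,.048): print('button',z,pix('top',*A(673,400),z)[:2],pix('side',*B(128,481),z)[:2])
print('knob top',pix('top',*A(260,213),.084)[:2],pix('side',*B(187,130),.084)[:2])
c=[pix('top',*A(*p),.008)[:2] for p in((38,406),(327,417),(62,0),(341,0))]
print('corners',c,[pix('side',*B(*p),.008)[:2] for p in((17,97),(50,268))])
ax=(c[0]-c[2])+(c[1]-c[3]); print('yaw of +x',np.arctan2(-ax[1],-ax[0]), 'near edge', np.arctan2(*(c[0]-c[1])[::-1])-np.pi/2)
print('pivot',pix('top',*A(192,165),.03)[:2],pix('side',*B(225,127),.03)[:2])
print('ptr',pix('top',*A(107,144),.026)[:2],pix('side',*B(224,83),.026)[:2])
print('mark',pix('top',*A(101,227),.022)[:2],pix('side',*B(155,97),.022)[:2])
E
python3 m.py
```

```text
button 0.036 [ 0.49854503 -0.30475278] [ 0.50097591 -0.29217302]
button 0.04 [ 0.49817496 -0.30385018] [ 0.50040067 -0.29456872]
button 0.044 [ 0.49780489 -0.30294757] [ 0.49982542 -0.29696442]
button 0.048 [ 0.49743482 -0.30204496] [ 0.49925018 -0.29936012]
knob top [ 0.6217566  -0.03187583] [ 0.61937181 -0.03450432]
corners [array([0.50567995, 0.12127109]), array([ 0.494262  , -0.07543478]), array([0.79305664, 0.1035829 ]), array([ 0.78878901, -0.09381397])] [array([0.51167738, 0.11840637]), array([ 0.4960391 , -0.07722234])]
yaw of +x -0.061902508942358894 near edge -0.05798070165292368
pivot [0.66673472 0.01308875] [0.66685327 0.01154993]
ptr [0.68364598 0.07146979] [0.68390013 0.0666742 ]
mark [0.6263159  0.07634818] [0.62319447 0.07058726]
```

```bash
python3 -m jog '[[-1,[350,263,0],1.35],[-1,[350,263,0],1.35],[-1,[350,263,0],1.35],[-1,[350,263,0],1.35],[-1,[350,263,0],1.35],[-1,[350,263,0],1.35],[-1,[350,263,0],1.35],[-1,[562,828,0],1.35],[-1,[562,828,0],1.35],[-1,[562,828,0],1.35],[-1,[562,828,0],1.35],[-1,[562,828,0],1.35],[-1,[562,828,0],1.35],[-1,[562,828,0],1.35],[-1,[562,828,0],1.35],[-1,[562,828,0],1.35],[-1,[562,828,0],1.35],[-1,[562,828,100],1.35],[-1,[562,828,155],1.35],[-1,[562,828,155],1.35]]' 30; python3 -c "
from h import *
s=status.get_state();print(s['t'],s['eef_pos'],s['ee_rot'],s['q'],s['force'])
grab('side','c.png',(210,250,330,350),5)"
```

```text
t: 2.6
eef_pos: [0.496, -0.3008, 0.0817]
ee_rot: [3.136, 0.001, -1.629]
force: [-0.1, -0.2, 1.3]
width: 0.0003
gripper_force: 0.0
2.6 [ 0.49602579 -0.3008371   0.08171015] [ 3.13644368e+00  1.44988754e-03 -1.62902094e+00] [-0.20866263  0.35796816 -0.39316741 -0.00090101 -0.82496908  0.15105491] [-0.07011342 -0.17456514  1.25213301]
```

View pics/c.png

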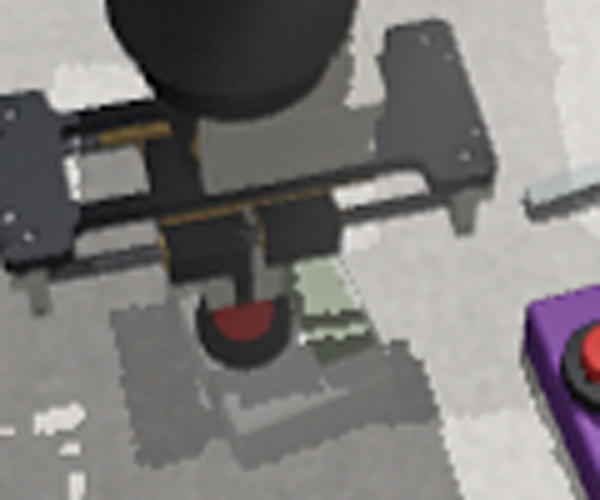

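The fingertips hang over the red button, tip at (243,300) and button at (245,320). I'll press in small steps.

```bash
python3 -m jog '[[-1,[0,0,16],0],[-1,[0,0,18],0],[-1,[0,0,18],0]]'; python3 -m jog '[[-1,[0,0,3],0],[-1,[0,0,3],0]]';python3 -m jog '[[-1,[0,0,2],0],[-1,[0,0,2],0]]'
```

```text
t: 3.02
eef_pos: [0.4989, -0.3014, 0.0687]
ee_rot: [-3.141, -0.0, -1.628]
force: [-2.0, 0.1, 1.8]
width: -0.0001
gripper_force: 1.0
t: 3.28
eef_pos: [0.4991, -0.3015, 0.0654]
ee_rot: [-3.14, -0.0, -1.628]
force: [-0.1, -0.2, 4.1]
width: 0.0003
gripper_force: 1.9
t: 3.52
eef_pos: [0.4992, -0.3015, 0.0641]
ee_rot: [-3.14, -0.001, -1.627]
force: [-3.4, 2.2, 13.2]
width: 0.0004
gripper_force: 7.1
```

Force is 13 N with no further travel, so the button has bottomed. One more millimetre, then release, lift, open and move above the knob.

```bash
python3 -m jog '[[-1,[0,0,1],0],[-1,[0,0,1],0]]';python3 -m jog '[[-1,[0,0,-15],0],[-1,[0,0,-80],0],[0,[0,0,-80],0],[0,[-275,-106,-80],0],[0,[-275,-106,-80],0],[0,[-275,-106,-80],0],[0,[-275,-106,-80],0],[0,[-275,-106,-80],0],[0,[-275,-106,-80],0],[0,[-275,-106,-80],0]]'; python3 -c "
from h import *
grab('side','d.png',(220,165,360,265),5)
grab('top','e.png',(200,130,300,230),5)"
```

```text
t: 3.78
eef_pos: [0.4992, -0.3015, 0.064]
ee_rot: [-3.14, -0.001, -1.627]
force: [-5.3, 4.1, 22.2]
width: 0.0
gripper_force: 10.8
t: 5.03
eef_pos: [0.6195, -0.0327, 0.141]
ee_rot: [3.141, -0.0, -1.627]
force: [0.5, 0.5, -0.3]
width: 0.0436
gripper_force: 0.0
```

View pics/d.png

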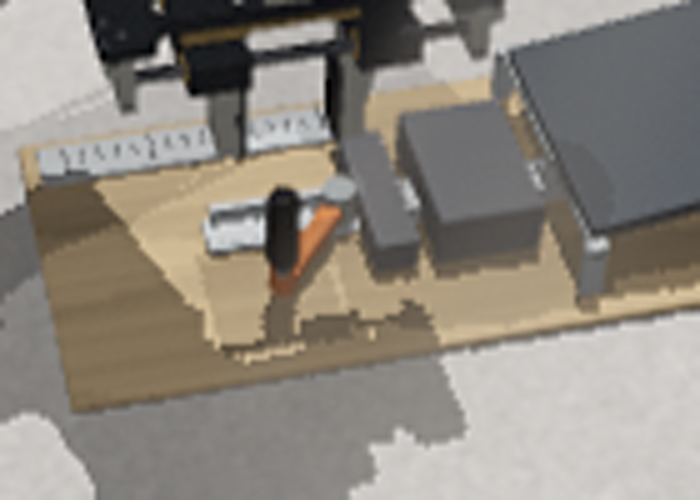

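View pics/e.png

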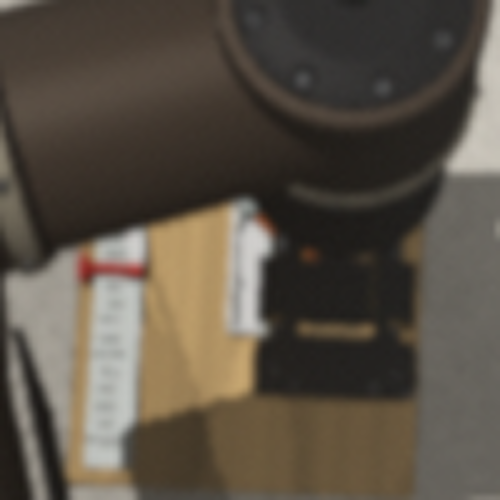

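The side view shows the fingers straddling the knob, tips at (225,150) and (350,140), knob at (283,195). The top view shows the clip at (115,268). Now I'll descend and grip.

```bash
python3 -m jog '[[0,[0,0,50],0],[0,[0,0,86],0],[0,[0,0,86],0],[0,[0,0,86],0]]';python3 -m jog '[[-1,[0,0,0],0],[-1,[0,0,0],0],[-1,[0,0,0],0],[-1,[0,0,0],0],[-1,[0,0,0],0],[-1,[0,0,0],0]]' 30
```

```text
t: 5.62
eef_pos: [0.6208, -0.0334, 0.057]
ee_rot: [-3.14, -0.0, -1.628]
force: [-0.1, 0.4, -0.2]
width: 0.0439
gripper_force: 0.0
t: 6.38
eef_pos: [0.6201, -0.0329, 0.056]
ee_rot: [-3.141, -0.0, -1.628]
force: [-2.1, -1.2, 5.2]
width: 0.0173
gripper_force: 30.0
```

```bash
python3 -m jog '[[-1,[0,10,0],0],[-1,[0,20,0],0],[-1,[0,30,0],0],[-1,[0,40,0],0],[-1,[0,50,0],0],[-1,[0,57,0],0],[-1,[0,57,0],0],[-1,[0,57,0],0]]';python3 -c "
from h import *
grab('side','f.png',(220,165,340,255),3);grab('top','g.png',(200,130,300,230),3.6)
a=cv2.imread('pics/f.png');b=cv2.imread('pics/g.png');h=max(len(a),len(b))
P=lambda i:cv2.copyMakeBorder(i,0,h-len(i),0,0,cv2.BORDER_CONSTANT)
cv2.imwrite('pics/fg.png',np.hstack([P(a),P(b)]))"
```

```text
t: 7.38
eef_pos: [0.5655, -0.0279, 0.0561]
ee_rot: [-3.137, 0.002, -1.627]
force: [4.7, 6.1, -0.6]
width: 0.0175
gripper_force: 30.0
```

View pics/fg.png

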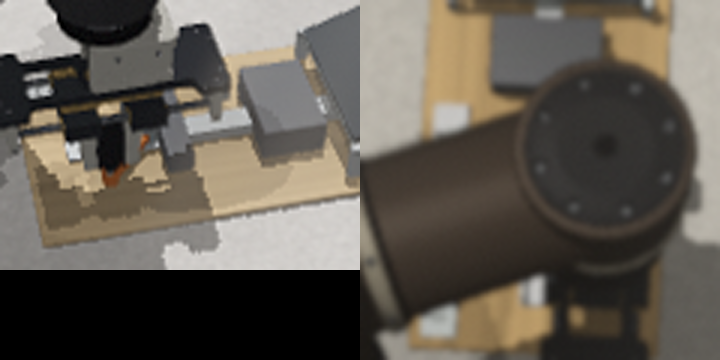

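Both the pointer and the clip are hidden by the arm in these views. I'll measure their separation sub-pixel in the unobstructed first pictures.

```bash
cat > n.py <<'E'
from h import *
ax=np.array([np.cos(-.06),np.sin(-.06)]); R=np.array([ax,[-ax[1],ax[0]]])
for n,f,(x0,y0,x1,y1) in (('top','a',(212,155,240,190)),('side','b',(250,180,300,205))):
    im=cv2.imread(f'pics/raw_{f}.png')[y0:y1,x0:x1].astype(float); b,g,r=im[...,0],im[...,1],im[...,2]
    red=np.clip(r-np.maximum(g,b)-45,0,None); yel=np.clip(np.minimum(r,g)-b-55,0,None)
    for nm,w,z in(('red',red,.022),('yel',yel,.026)):
        print(n,nm,w.max())
        vs,us=np.nonzero(w>0.25*w.max())
        for v,u in zip(vs,us): print((u+x0,v+y0),round(w[v,u]),(R@pix(n,u+x0,v+y0,z)[:2]*1e3).round(1))
        k=w>0.25*w.max(); c=(np.array([us+x0,vs+y0])*w[k]).sum(1)/w[k].sum(); print('cent',c,(R@pix(n,*c,z)[:2]*1e3).round(1))
E
python3 n.py | cut -c1-60
```

```text
top red 28.0
(np.int64(216), np.int64(182)) 19 [624.1 150.5]
(np.int64(217), np.int64(182)) 22 [624.2 147.6]
(np.int64(216), np.int64(183)) 24 [621.1 150.4]
(np.int64(217), np.int64(183)) 28 [621.2 147.5]
(np.int64(218), np.int64(183)) 22 [621.4 144.6]
(np.int64(219), np.int64(183)) 20 [621.5 141.7]
(np.int64(220), np.int64(183)) 19 [621.6 138.8]
(np.int64(221), np.int64(183)) 19 [621.7 135.9]
(np.int64(222), np.int64(183)) 18 [621.8 133.1]
(np.int64(223), np.int64(183)) 15 [621.9 130.2]
(np.int64(224), np.int64(183)) 13 [622.  127.3]
(np.int64(225), np.int64(183)) 13 [622.1 124.4]
(np.int64(226), np.int64(183)) 14 [622.3 121.5]
(np.int64(216), np.int64(184)) 19 [618.2 150.2]
(np.int64(217), np.int64(184)) 20 [618.3 147.3]
(np.int64(218), np.int64(184)) 10 [618.4 144.4]
(np.int64(224), np.int64(184)) 9 [619.1 127.2]
(np.int64(225), np.int64(184)) 11 [619.2 124.3]
(np.int64(226), np.int64(184)) 13 [619.3 121.4]
(np.int64(227), np.int64(184)) 10 [619.4 118.5]
cent [219.99408284 183.15088757] [621.1 138.8]
top yel 15.0
(np.int64(232), np.int64(163)) 4 [681. 107.]
(np.int64(233), np.int6
[... 1315 characters left out ...]
63 [619.7 124.5]
(np.int64(267), np.int64(190)) 69 [622.5 123.9]
(np.int64(266), np.int64(191)) 59 [618.8 120.5]
(np.int64(267), np.int64(191)) 84 [621.6 119.8]
(np.int64(266), np.int64(192)) 22 [617.9 116.4]
(np.int64(267), np.int64(192)) 82 [620.7 115.8]
(np.int64(268), np.int64(192)) 23 [623.5 115.2]
(np.int64(267), np.int64(193)) 34 [619.8 111.8]
cent [265.74748111 187.49496222] [621.3 135. ]
side yel 37.0
(np.int64(287), np.int64(189)) 37 [678.  111.1]
(np.int64(288), np.int64(189)) 10 [680.8 110.5]
(np.int64(287), np.int64(190)) 33 [677.  107.1]
(np.int64(288), np.int64(190)) 24 [679.8 106.5]
(np.int64(288), np.int64(191)) 12 [678.7 102.5]
cent [287.39655172 189.69827586] [678.4 108.1]
```

Both views agree: the pointer needs about 57.3 mm of travel, and it has gone about 54.8 mm. I'll pull a little more and read the averaged state.

```bash
cat > s.py <<'E'
from h import *
s=status.get_state(); p=s['eef_pos']; d=(p-[.6201,-.0329,0])[:2]; ax=np.array([np.cos(-.06),np.sin(-.06)])
print('stand dx,dy mm',(d@ax*1e3).round(2),(d@[-ax[1],ax[0]]*1e3).round(2),'F',s['force'].round(1),'t',s['t'])
E
python3 s.py; python3 -m jog '[[-1,[0,2,0],0],[-1,[0,2,0],0],[-1,[0,2,0],0]]'; python3 s.py
python3 - <<'E'
from h import *
# block shift by template: near-right part of the cross block / image check
import cv2
a=cv2.imread('pics/raw_b.png');b=optics.grab_frame('side')['color'][:,:,::-1]
P=np.hstack([cv2.resize(i[185:235,240:320],None,fx=5,fy=5,interpolation=cv2.INTER_CUBIC) for i in (a,b)])
cv2.imwrite('pics/ab.png',P)
E
```

```text
stand dx,dy mm -54.7 1.72 F [ 4.8  6.  -1.2] t 7.475
t: 7.85
eef_pos: [0.5638, -0.0278, 0.0561]
ee_rot: [-3.136, 0.002, -1.627]
force: [5.6, 6.3, -2.1]
width: 0.0171
gripper_force: 30.0
stand dx,dy mm -56.55 1.73 F [ 5.6  6.3 -2.1] t 7.85
```

View pics/ab.png

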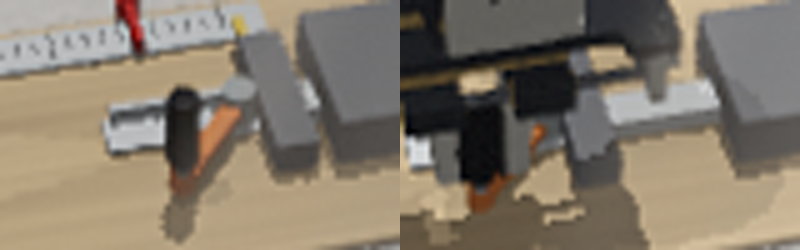

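The block's right corner moved about 101/5 px, roughly 57 mm. I'll sharpen that with an edge profile, since the lever may have turned slightly.

```bash
cat > e.py <<'E'
from h import *
from scipy.ndimage import map_coordinates
ax=np.array([np.cos(-.06),np.sin(-.06)]); ay=np.array([-ax[1],ax[0]])
def edge(im,y,lo,hi,z=.031):
    xs=np.arange(lo,hi,.0005); uv=np.array([proj('side',[*(ax*x+ay*y),z]) for x in xs])
    f=im.astype(float); b,g,r=f[...,0],f[...,1],f[...,2]; s=(r-b)/(r+g+b)
    p=map_coordinates(s,[uv[:,1],uv[:,0]],order=1); return xs,p
a=cv2.imread('pics/raw_b.png'); b=optics.grab_frame('side')['color'][:,:,::-1]
cv2.imwrite('pics/now.png',b)
pc=ax@[.6668,.0123]; py=ay@[.6668,.0123]; print('pivot R',pc,py)
for y in (-.042,-.038,-.034,-.030,-.026,-.022):
    o=[]
    for im,sh in((a,0),(b,-.057)):
        xs,p=edge(im,py+y,pc+.012+sh,pc+.06+sh); k=p[:].min()+.5*(p.max()-p.min())
        i=int(np.argmin(p)); c=[j for j in range(i,len(p)) if p[j]>k]; o.append((xs[c[0]] if c else np.nan, p.min(),p.max()))
    print(y,[tuple(np.round(q,4)) for q in o],'shift mm',1e3*(o[0][0]-o[1][0]))
E
python3 e.py
```

```text
pivot R 0.6648625627490969 0.05226186616169667
-0.042 [(np.float64(0.6974), np.float64(-0.0023), np.float64(0.1068)), (np.float64(0.6419), np.float64(-0.0081), np.float64(0.1085))] shift mm 55.50000000000021
-0.038 [(np.float64(0.6979), np.float64(-0.0029), np.float64(0.1014)), (np.float64(0.6409), np.float64(-0.0123), np.float64(0.1112))] shift mm 57.00000000000005
-0.034 [(np.float64(0.6979), np.float64(-0.0024), np.float64(0.0663)), (np.float64(0.6419), np.float64(-0.0087), np.float64(0.1008))] shift mm 56.00000000000016
-0.03 [(np.float64(nan), np.float64(-0.0027), np.float64(0.035)), (np.float64(0.6434), np.float64(-0.0113), np.float64(0.0291))] shift mm nan
-0.026 [(np.float64(0.7014), np.float64(-0.0025), np.float64(0.0247)), (np.float64(0.6434), np.float64(-0.0101), np.float64(0.0136))] shift mm 57.99999999999994
-0.022 [(np.float64(0.7039), np.float64(-0.0026), np.float64(0.0253)), (np.float64(0.6414), np.float64(-0.0149), np.float64(0.0067))] shift mm 62.499999999999446e.py:6: RuntimeWarning: invalid value encountered in divide
  f=im.astype(float); b,g,r=f[...,0],f[...,1],f[...,2]; s=(r-b)/(r+g+b)
```

The leg is at about 56 mm. I'll pull another 1.3 mm with the lever open, then swing along the arc to just short of closed.

```bash
python3 -m jog '[[-1,[0,1.3,0],0],[-1,[0,1.3,0],0],[-1,[0,1.3,0],0],[-1,[0,1.3,0],0]]'; python3 s.py; python3 -m jog '[[-1,[-2.1,2,0],0],[-1,[-4.3,4,0],0],[-1,[-7,6,0],0],[-1,[-9.5,8,0],0],[-1,[-12,9.7,0],0],[-1,[-15,11.3,0],0],[-1,[-18,12.8,0],0],[-1,[-20.9,14.1,0],0],[-1,[-24,15.3,0],0],[-1,[-27,16.3,0],0],[-1,[-30,17.1,0],0],[-1,[-33.3,17.9,0],0],[-1,[-36.5,18.5,0],0],[-1,[-39.7,18.9,0],0],[-1,[-39.7,18.9,0],0],[-1,[-39.7,18.9,0],0]]'; python3 s.py; python3 e.py 2>&1 | grep shift
```

```text
t: 8.45
eef_pos: [0.5626, -0.0277, 0.0561]
ee_rot: [-3.136, 0.002, -1.627]
force: [4.7, 6.2, -1.1]
width: 0.0175
gripper_force: 30.0
stand dx,dy mm -57.75 1.74 F [ 4.7  6.2 -1.1] t 8.45
t: 10.45
eef_pos: [0.5445, 0.012, 0.0561]
ee_rot: [-3.139, 0.001, -1.627]
force: [5.3, 1.8, 1.6]
width: 0.0173
gripper_force: 30.0
stand dx,dy mm -78.11 40.31 F [5.3 1.8 1.6] t 10.45
-0.042 [(np.float64(0.6974), np.float64(-0.0023), np.float64(0.1068)), (np.float64(0.6424), np.float64(-0.0043), np.float64(0.1099))] shift mm 55.00000000000027
-0.038 [(np.float64(0.6979), np.float64(-0.0029), np.float64(0.1014)), (np.float64(0.6414), np.float64(-0.0029), np.float64(0.1096))] shift mm 56.50000000000011
-0.034 [(np.float64(0.6979), np.float64(-0.0024), np.float64(0.0663)), (np.float64(0.6419), np.float64(-0.004), np.float64(0.0978))] shift mm 56.00000000000016
-0.03 [(np.float64(nan), np.float64(-0.0027), np.float64(0.035)), (np.float64(0.6434), np.float64(-0.0073), np.float64(0.032))] shift mm nan
-0.026 [(np.float64(0.7014), np.float64(-0.0025), np.float64(0.0247)), (np.float64(0.6424), np.float64(-0.0075), np.float64(0.0166))] shift mm 58.99999999999983
-0.022 [(np.float64(0.7039), np.float64(-0.0026), np.float64(0.0253)), (np.float64(0.6414), np.float64(-0.0104), np.float64(0.0091))] shift mm 62.499999999999446
```

```bash
python3 -m jog '[[-1,[-3,0.2,0],0],[-1,[-6,0.4,0],0],[-1,[-7.5,0.4,0],0],[-1,[-7.5,0.4,0],0]]'; python3 s.py; python3 -m jog '[[-1,[-1.5,0,0],0],[-1,[-1.5,0,0],0],[-1,[-1.5,0,0],0]]'; python3 s.py;python3 -m jog '[[-1,[-1.5,0,0],0],[-1,[-1.5,0,0],0],[-1,[-1.5,0,0],0]]'; python3 s.py
```

```text
t: 11.0
eef_pos: [0.5443, 0.0193, 0.056]
ee_rot: [-3.139, 0.001, -1.627]
force: [5.2, 0.0, 2.0]
width: 0.0173
gripper_force: 30.0
stand dx,dy mm -78.76 47.53 F [5.2 0.  2. ] t 11.0
t: 11.38
eef_pos: [0.5444, 0.0207, 0.056]
ee_rot: [-3.139, 0.001, -1.627]
force: [4.7, -1.0, 1.4]
width: 0.0174
gripper_force: 30.0
stand dx,dy mm -78.76 48.94 F [ 4.7 -1.   1.4] t 11.375
t: 11.75
eef_pos: [0.5444, 0.0219, 0.056]
ee_rot: [-3.14, 0.0, -1.627]
force: [5.2, -1.0, 2.3]
width: 0.0176
gripper_force: 30.0
stand dx,dy mm -78.84 50.17 F [ 5.2 -1.   2.3] t 11.75
```

```bash
for i in 1 2; do python3 -m jog '[[-1,[-1.5,0,0],0],[-1,[-1.5,0,0],0],[-1,[-1.5,0,0],0]]' >/dev/null; python3 s.py; done
```

```text
stand dx,dy mm -79.4 50.64 F [ 5.1 -6.8  3.4] t 12.125
stand dx,dy mm -80.0 51.07 F [  4.9 -11.    4.9] t 12.5
```

The force has risen to 11 N, so the lever is against its stop. Now I'll check the leg position.

```bash
python3 e.py 2>&1 | grep shift|cut -d']' -f2; python3 -c "
from h import *
b=cv2.imread('pics/now.png'); t=optics.grab_frame('top')['color'][:,:,::-1]; cv2.imwrite('pics/nowt.png',t)
f=lambda i,x,y:cv2.resize(i[y:y+90,x:x+90],None,fx=4.4,fy=4.4,interpolation=cv2.INTER_CUBIC)
cv2.imwrite('pics/h.png',np.hstack([f(b,220,165),f(t,205,135)]))"
```

```text
shift mm 57.00000000000005
 shift mm 57.49999999999999
 shift mm 57.49999999999999
 shift mm nan
 shift mm 59.49999999999977
 shift mm 61.9999999999995
```

View pics/h.png

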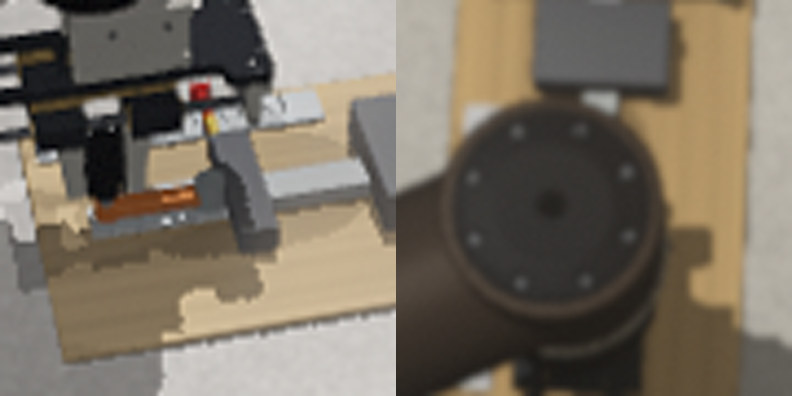

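The side view shows the lever closed along the tongue, with the yellow pointer visible at (211,124) beside the red clip at (200,92). I'll measure the pointer directly.

```bash
cat > p.py <<'E'
from h import *
ax=np.array([np.cos(-.06),np.sin(-.06)]); R=np.array([ax,[-ax[1],ax[0]]])
im=optics.grab_frame('side')['color'][:,:,::-1][180:200,255:280].astype(float); b,g,r=im[...,0],im[...,1],im[...,2]
for nm,w,z in(('red',np.clip(r-np.maximum(g,b)-45,0,None),.022),('yel',np.clip(np.minimum(r,g)-b-55,0,None),.026)):
    vs,us=np.nonzero(w>.25*w.max()); k=w[vs,us]
    for v in sorted(set(vs)):
        m=vs==v; u=(us[m]*k[m]).sum()/k[m].sum()+255; print(nm,v+180,round(u,2),k[m].sum().round(),(R@pix('side',u,v+180,z)[:2]*1e3).round(1))
    c=[(us*k).sum()/k.sum()+255,(vs*k).sum()/k.sum()+180]; print(' cent',(R@pix('side',*c,z)[:2]*1e3).round(1))
E
python3 p.py
```

```text
red 184 265.13 275.0 [622.8 149.9]
red 185 264.72 218.0 [620.7 146. ]
red 186 265.18 190.0 [621.1 141.5]
red 187 265.0 24.0 [619.6 137.5]
red 190 267.0 24.0 [622.5 123.9]
red 191 266.0 22.0 [618.8 120.5]
 cent [621.5 144.5]
yel 191 267.0 20.0 [620.7 115.7]
yel 192 267.43 67.0 [621.  111.4]
yel 193 267.6 52.0 [620.6 107.3]
yel 194 268.0 31.0 [620.8 103.1]
 cent [620.8 109.1]
```

The pointer is at 620.8 mm along the stand and the clip at 621.2 mm, so they line up within about 0.5 mm. The lever is held against its stop, so I'm handing in.

```bash
python3 -m jog '[[-1,[0,0,0],0],[-1,[0,0,0],0]]' >/dev/null; python3 s.py; python3 p.py|grep cent; python3 -c "
from station import order
print(order.job_done())"
```

```text
stand dx,dy mm -79.97 51.07 F [  4.2 -11.8   5. ] t 12.9
 cent [621.6 145.3]
 cent [620.8 109.1]
the job is handed in; nothing more can be done
None
```

The job is handed in at about 13 s: I pressed and released the zero button first, and the leg is now held out with its pointer within about 1 mm of the clip by camera, the lever closed against its stop and the knob still gripped; no verdict came back.

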